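# Level the optical gas bench and hold the amber check cell in its beam

### The job

Level the optical gas bench by turning its black foot knob until the bubble sits midway between the two black lines of the spirit level. Then take the amber-windowed check cell (orange handle) out of the storage block, lower it through the yellow-lipped slot in the bench's hatch without forcing it, and finish while holding it there by its handle, hanging upright with its window in the beam (red line level with the rim of the slot). Leave the bench level and the other cells, the regulator and the spanner where they are.

Things in the scene. Friction and masses are not known exactly. Their poses are not given: they have to be found in the camera images.
- stand: Grey steel base plate, 180 (its x) x 345 (its y) x 12 mm, fixed. Origin on the work surface straight below the slot; y points along the instrument towards the knob. On it rides the hinged bench: aluminium plate (140 mm wide, top at 46 mm) with two white modules (100 x 60 mm, tops with fins at 159 mm), inner faces 30 mm either side of the slot, and a clear-sided sample compartment between.
- optical_bench (a joint): Tilt of the hinged bench, rad; 0 is level, negative means the knob end is low (it always starts low, by 0.007 to 0.014). A single reading is too noisy to level by: go by the bubble. The hinge axis runs along the stand's x, 100 mm from the slot on the side away from the knob, 30 mm above the work surface. 1 rad of clockwise knob turn (seen from above) raises the tilt by 0.00475 rad.
- knob_grip (a point): Middle of the round black foot knob (40 mm diameter, 24 mm high, blue cap with white pointer) on its upright axis, 88 mm above the work surface when level; bench plate 42 mm below. 168 mm from the slot, 78 mm from the nearest module wall. Clockwise seen from above raises the knob end; 1.5 to 2.9 rad bring it level. It stays where it is left (0.15 N m turns it) and rises only 1.3 mm per rad.
- vial (a point): Middle of the green tubular spirit level on the bench plate, beside the knob, on the tube's top. The tube lies along the stand's y, 44 mm long, 12 mm thick, with two black lines 6.5 mm either side of the middle.
- bubble_mid (a point): Middle of the pale bubble (9 mm long) in the spirit level. It runs 0.8 mm along the tube per 0.001 rad of tilt, to the high end, and is in the middle when the bench is level.
- slot (a point): Middle of the slot's mouth at the rim of its yellow flared lip, 158 mm above the work surface when level. x along the slot, y across it, z up. Slot 48 x 12 mm through an 8 mm hatch plate whose top is 7 mm below the rim; the lip flares out 4 mm on every side towards the rim. Below, the compartment is open down to the bench plate, 112 mm below the rim; nothing in it holds up a cell.
- beam (a point): Point of the horizontal beam (along the stand's y, about 16 mm wide) straight below the slot, 50 mm below the rim of the lip, where the cell's window belongs. The red source port and the green detector port face each other here, 36 mm apart.
- rack: Grey storage block, 80 mm (its x) by 180 mm (its y) by 45 mm high, fixed, origin under its middle. Three pockets 33 mm deep in a row along its y, 60 mm apart, each holding one upright check cell with its width along the block's x; which cell stands in which pocket varies.
- amber_cell: The cell to use: flat sealed cell in an aluminium frame, loose, about 0.13 kg, origin at the centre of its underside, z up. Blade 46 mm wide (x), 10 mm thick (y), 92 mm high; on it an orange handle 28 mm wide, 10 mm thick, up to 140 mm above the underside. Same either way round. Red line round the blade at 75 mm. Starts upright in the block, underside 12 mm above the work surface.
- amber_cell_window (a point): Centre of the amber cell's window (30 mm square), 25 mm above its underside, 50 mm below the red line.
- amber_cell_grip (a point): Point in the amber cell's orange handle to grip, 118 mm above its underside, gripped across the 10 mm thickness (along the cell's y). With the window in the beam this point is 43 mm above the slot's rim.
- green_cell: Bystander: like the amber cell, with green window and green handle. Stays in the storage block.
- clear_cell: Bystander: like the amber cell, with clear window and white handle. Stays in the storage block.
- regulator: Bystander: brass cylinder regulator with a blue knob and two gauges lying on the work surface, 165 mm long (along its x), 190 mm over the gauges, 52 mm high, 0.9 kg; origin under its middle.
- spanner: Bystander: steel spanner, 180 mm long along its x, lying flat on the work surface.
Mind the look-alikes: they are no part of the job. There is more than one size of the rack; the job needs the largest.

How it is judged:
By the outcome, as a careful person would: the job done as asked, in the order asked, and still so for the second after the job is handed in, while the arm keeps its last pose, push and grip.
It also fails if it takes over 72 s, if anything falls off the work surface, if the arm or the gripper's body presses on something with over 40 N, if the wrist force passes 120 N, or if a joint passes its speed limit or range.

### The arm

A 6-joint arm with a two-finger parallel gripper is mounted at the origin on the work surface. World frame = base frame: x ahead of the robot, y to its left, z up, the work surface at z = 0. Lengths are in mm, angles in rad, forces in N, time in s.
With the tool pointing down it reaches from about 275 to 850 mm from the base axis. Payload 19 kg.
Tool frame: the origin (TCP) lies on the centre line of the jaws, within the pads' length; the fingertips stand 22 mm ahead of it and the grasp point (between the pads) lies 3 mm ahead of it; z points along the fingers, y is the line along which they close (so a half turn about z gives the same grasp; the last joint's range is limited). The gripper opens to 85 mm and grips with 20 to 120 N. Pads are 22 mm wide; open, the fingers measure 114 mm over their backs; the gripper's body (76 mm by 85 mm) begins 54 mm behind the grasp point. The pads swing forward as they close: fully open they stand 13 mm farther back than shut.
Start: joints at [1.106, 0.15, 1.437, -0, 1.554, -0.134], TCP at [186.764, 543.794, 253.267] pointing down, gripper open.
Joint ranges: [-2.8, 2.8], [-0.68, 2.1], [0.12, 2.68], [-1.39, 4.53], [0.16, 2.79], [-2.81, 2.81]. Speed limits (rad/s): [1.89, 1.89, 2.22, 3.01, 3.01, 3.01].

### API

Orientations are given as a unit quaternion [w, x, y, z].
In Python, from rig import manip gives the robot as it stands.
- The arm moves only by the tool drive_tool, never from a script. Its argument "increments" is a list of rows, each a list of 3 entries, a list of its own where there are three numbers: the opening, from 0 (shut) to 1 (fully open), then the shift along the tool's x, y, z in cm, then the turn, a rotation vector about the tool's x, y, z in rad. In form: [[jaw, [dx, dy, dz], [wx, wy, wz]], ...]. A call has 1 to 20 rows; each row is the pose to reach, as a shift and turn from the pose commanded when the call began, along the tool's axes at that moment; what a row does not reach only later rows make up. A row lasts 1/10 s, in which the tool goes at most 50 mm and 8.59 degrees, less where a joint would pass 70% of its speed; a pose out of reach is approached as far as the arm can. A call with a gripper value outside its range is refused whole. The fingers move at their own pace and stop on an object; the grip force is fixed at half the most. Time passes only in rows, so rows that repeat a pose let the fingers close. It gives the time, the measured TCP pose, the force, the opening and the grip force at its end, in the units of the state.
- manip.state(): the state, without advancing time (a new reading comes with each control period).
- manip.capture(name): name is "side" or "top"; returns the picture (480x640x3 uint8, red, green, blue); there is no depth.
- manip.camera_params(name): a dict with "fov_y" (degrees; the focal length in pixels is half the picture's height over the tangent of half this angle, whatever the lens; pixels are square), "cx", "cy" (the principal point, pixels), "origin" and "orientation" of the camera in the world. Camera axes: x right, y down, z forward; pixel columns grow to the right and rows downward; lengths in mm; the calibration is good to about 2 mm. A picture is of the moment at which its call begins. camera_params takes no time and is no camera call.
- manip.job_done(): hands the job in; it is judged then, once.
Trained networks look in the newest picture that a camera, given by its name, has taken for a name from the list of things; names that differ only in an ending like _2 or _b are one class to them, and where a whole thing is asked for, a point or a joint stands for the part that bears it (a point fixed in the world has none). Each returns a list of dicts, best first, with "score" (0 to 1); they miss things now and then, are a little off and sometimes report something else, mostly with a low value. They report only what shows in the picture. A call takes as long as a camera call. They do not tell look-alikes from the thing itself.
- manip.cut_out(label, camera): "mask" (480x640 bool, what is visible of it) and "bbox" ([left, top, right, bottom] in pixels, round what is visible of it).
The state is a dict: "time_s": time; "joint_positions": joint angles; "dq": joint speeds; "joint_efforts": joint torques, N m; "tool_pos": TCP position; "tcp_rot": TCP orientation; "wrist_force": force on the tool from outside, world axes, zero at the start; "ft_torque": the same for the moment, N m; "grip_width": opening from 0.0 (shut) to 1.0 (fully open); "grasp_force": force on a finger pad.
Only numpy, scipy, OpenCV 4.12 (cv2) and the standard library are available. Lean on these libraries where they do the work, as an engineer would, in place of code of your own. Each camera call takes 0.05 s, during which the arm holds its last target. There are 200 camera calls.

## Working session

There is one attempt and no reset: what is moved stays moved. The work goes in short steps, Python scripts to look and compute and a tool call to move; the robot and the scene stay as the last step left them, time stands still between calls to the robot, and variables do not carry over. Pictures are saved under pics/ and viewed, at most 10 in all, crops included, and the job is handed in when it is done.

Besides the shell and the picture viewer there is one more tool, called after ">>>" as name(argument=value, ...), one argument or row to a line, values as JSON. drive_tool: Moves the arm, as the interface text tells. Its arguments: {"type":"object","properties":{"increments":{"type":"array"}},"required":["increments"]}

```bash
mkdir -p pics; ls; cat > h.py <<'E'
import numpy as np, cv2
from scipy.spatial.transform import Rotation as R
from rig import manip
def rot(q): return R.from_quat([q[1],q[2],q[3],q[0]]).as_matrix()
def cam(n):
    p=manip.camera_params(n); f=240/np.tan(np.radians(p["fov_y"])/2)
    return f,p["cx"],p["cy"],np.array(p["origin"]),rot(p["orientation"])
def ray(n,u,v):
    f,cx,cy,o,M=cam(n); d=M@np.array([(u-cx)/f,(v-cy)/f,1]); return o,d/np.linalg.norm(d)
def atz(n,u,v,z):
    o,d=ray(n,u,v); return o+d*(z-o[2])/d[2]
def proj(n,P):
    f,cx,cy,o,M=cam(n); c=M.T@(np.array(P,float)-o); return np.array([f*c[0]/c[2]+cx,f*c[1]/c[2]+cy])
def tri(a,b):
    A=np.zeros((3,3));B=np.zeros(3)
    for o,d in (a,b):
        Q=np.eye(3)-np.outer(d,d);A+=Q;B+=Q@o
    return np.linalg.solve(A,B)
def save(n,im): cv2.imwrite(n,cv2.cvtColor(im,cv2.COLOR_RGB2BGR))
E
python3 - <<'E'
from h import *
for n in ("side","top"):
    im=manip.capture(n); save(f"pics/{n}0.png",im); print(n,manip.camera_params(n))
    for l in ("stand","knob_grip","vial","slot","rack","amber_cell","green_cell","clear_cell","regulator","spanner"):
        print(l,[(round(d["score"],2),d["bbox"],int(d["mask"].sum())) for d in manip.cut_out(l,n)])
print(manip.state())
E
```

```text
pics
side {'fov_y': 57.897837900030176, 'cx': 323.8219066479352, 'cy': 236.03906645288808, 'origin': array([ 138.71483024, -648.25096514,  647.17818615]), 'orientation': array([-0.4008686 ,  0.85818002, -0.29138214,  0.13389503])}
stand [(0.56, [224.7, 141.7, 354.3, 258.2], 8664)]
knob_grip [(0.48, [250.3, 154.5, 255.9, 165.1], 20)]
vial [(0.81, [234.7, 142.2, 344.2, 239.7], 6394)]
slot [(0.77, [230.4, 141.6, 346.8, 239.9], 6431)]
rack [(0.97, [267.9, 373.0, 355.2, 461.9], 3878), (0.72, [429.3, 367.3, 526.1, 460.3], 4117)]
amber_cell [(0.67, [366.8, 290.9, 399.7, 346.3], 1116), (0.5, [219.0, 270.0, 277.5, 333.4], 721)]
green_cell [(0.64, [333.9, 243.3, 359.4, 298.8], 992)]
clear_cell [(0.59, [350.1, 267.1, 377.7, 321.4], 1003)]
regulator []
spanner [(0.98, [220.4, 273.6, 279.7, 330.5], 761)]
top {'fov_y': 52.424667838940735, 'cx': 315.7785918653859, 'cy': 240.81397297224032, 'origin': array([ 396.51120868, -128.8846543 , 1023.86957125]), 'orientation': array([ 0.06522334, -0.6964497 ,  0.71173075, -0.06436668])}
stand [(0.87, [115.6, 191.2, 283.8, 282.9], 13958), (0.45, [422.7, 265.7
[... 800 characters left out ...]
ay([ 1.10601400e+00,  1.50521740e-01,  1.43738450e+00,  5.61272890e-05,
        1.55380387e+00, -1.33982227e-01]), 'dq': array([ 5.84170265e-05,  9.25177458e-04, -1.36263007e-03,  2.71945589e-03,
       -1.67236257e-03, -7.39320515e-04]), 'joint_efforts': array([-1.58083485e-04, -7.12785959e+01, -5.71054566e+01, -2.27473311e-04,
        1.31611454e-03,  1.07847407e-04]), 'tool_pos': array([186.74428956, 543.81037824, 253.26189955]), 'tcp_rot': array([-4.41325029e-05,  1.64647404e-01,  9.86352487e-01, -4.78414302e-05]), 'wrist_force': array([-0.27923339,  0.45831101, -0.13360252]), 'ft_torque': array([-0.00395114, -0.01655188,  0.0312605 ]), 'grasp_force': 0.0, 'grip_width': 0.99945859715371}
```

View pics/top0.png

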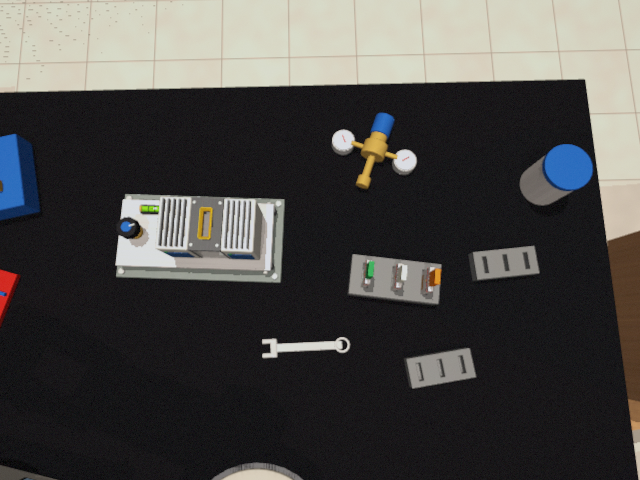

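View pics/side0.png

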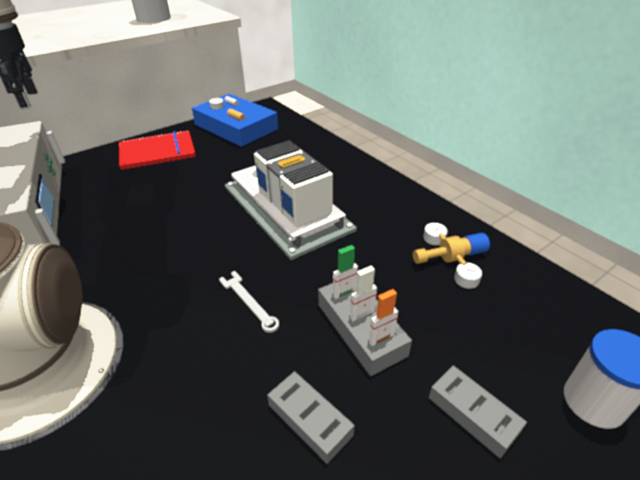

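The top view shows the knob (128,228), the vial (150,209), the yellow slot (205,223) and the orange-handled cell (434,277). That cell stands in the largest block, at (395,280). These could be mistaken for the targets:
- **Other handles:** green (370,268) and white (401,270).
- **Empty small blocks:** (505,263) and (440,368).
- **Round black thing:** only the knob. The blue regulator knob is at (383,124).

I choose the orange handle at (434,277) and will check it in a close crop.

```bash
python3 - <<'E'
from h import *
im=manip.capture("top"); 
a=cv2.resize(im[185:290,105:290],None,fx=4,fy=4,interpolation=cv2.INTER_CUBIC)[:, :740]
b=cv2.resize(im[250:300,345:445],None,fx=3,fy=3,interpolation=cv2.INTER_CUBIC)
c=np.zeros((420+150,740,3),np.uint8); c[:420]=a; c[420:,:300]=b; save("pics/c1.png",c)
hsv=cv2.cvtColor(im,cv2.COLOR_RGB2HSV)
def seg(n,lo,hi,box,z,hs):
    l,t,r,bb=box; m=np.zeros(im.shape[:2],np.uint8); m[t:bb,l:r]=cv2.inRange(hs[t:bb,l:r],lo,hi)
    k,lab,st,ce=cv2.connectedComponentsWithStats(m); i=1+np.argmax(st[1:,4]); mm=(lab==i)
    pts=np.argwhere(mm)[:,::-1].astype(np.float32)
    rc=cv2.minAreaRect(pts)
    cs=cv2.boxPoints(rc)
    return st[i],ce[i],rc,[atz(n,*p,z)[:2].round(1) for p in cs], atz(n,*rc[0],z).round(1), atz(n,*ce[i],z).round(1)
print("lip",seg("top",(18,120,100),(35,255,255),(190,195,225,245),157,hsv))
print("amber",seg("top",(5,150,100),(18,255,255),(420,255,445,300),152,hsv))
print("knobcap",seg("top",(95,150,60),(125,255,255),(110,210,145,245),101,hsv))
print("vial",seg("top",(35,100,80),(70,255,255),(135,195,165,220),58,hsv))
s=manip.capture("side"); hs=cv2.cvtColor(s,cv2.COLOR_RGB2HSV)
print("sideamber",seg("side",(5,150,100),(18,255,255),(365,280,405,350),152,hs)[:3])
print("sidelip",seg("side",(15,120,100),(35,255,255),(270,150,310,170),157,hs)[:3])
print(im[204:214,138:162,1])
E
```

```text
lip (array([197, 207,  16,  33, 282], dtype=int32), array([204.26241135, 222.10283688]), ((204.6827850341797, 222.80690002441406), (13.453369140625, 32.5538330078125), 4.763641834259033), [array([566.5,  86.2]), array([627. ,  82.6]), array([624.3,  58. ]), array([563.9,  61.8])], array([595.2,  72.1, 157. ]), array([596.6,  72.9, 157. ]))
amber (array([429, 269,  13,  17, 158], dtype=int32), array([434.93037975, 277.22151899]), ((434.8499450683594, 276.95001220703125), (11.197689056396484, 16.796533584594727), 4.39870548248291), [array([ 473.8, -329.5]), array([ 503.8, -333.8]), array([ 501.8, -353.7]), array([ 471.8, -349.4])], array([ 487.8, -341.6,  152. ]), array([ 487.3, -341.7,  152. ]))
knobcap (array([120, 221,  11,  11,  82], dtype=int32), array([125.09756098, 226.41463415]), ((125.0, 226.0), (10.0, 10.0), 90.0), [array([615.3, 249.8]), array([614.9, 230.3]), array([595. , 229.4]), array([595.5, 248.8])], array([605.2, 239.6, 101. ]), array([604.3, 239.3, 101. ]))
vial (array([142, 206,  17,   6,  92], dtype=int32), array([149.51086957, 208.55434783]), ((150.0, 208.5), (5.0
[... 873 characters left out ...]
94 178 164 207 220 218 219 218 204 140 200 216 217 215 215 185 198
  211 214 211 216 220 182]
 [220 191 176 155 206 219 220 219 220 199 147 204 200 191 192 213 198 212
  212 217 204 214 220 176]
 [220 185 163 148 188 200 200 209 211 191 149 200 206 202 204 213 171 192
  212 218 208 216 220 178]
 [220 192 155 137 162 173 175 182 184 177 137 178 193 195 197 198 136 175
  198 202 202 214 220 168]
 [219 200 141  97 107 114 109 114 115 117  88 110 126 130 132 133  91 122
  142 146 152 207 221 164]
 [220 215 144  50  46  53  42  40  41  45  45  44  52  56  55  56  49  54
   69  74 120 206 220 164]
 [220 220 185 137  82  55  55  51  53  56  53  53  36  27  28  27  29  28
   31  32 143 209 210 155]]
```

View pics/c1.png

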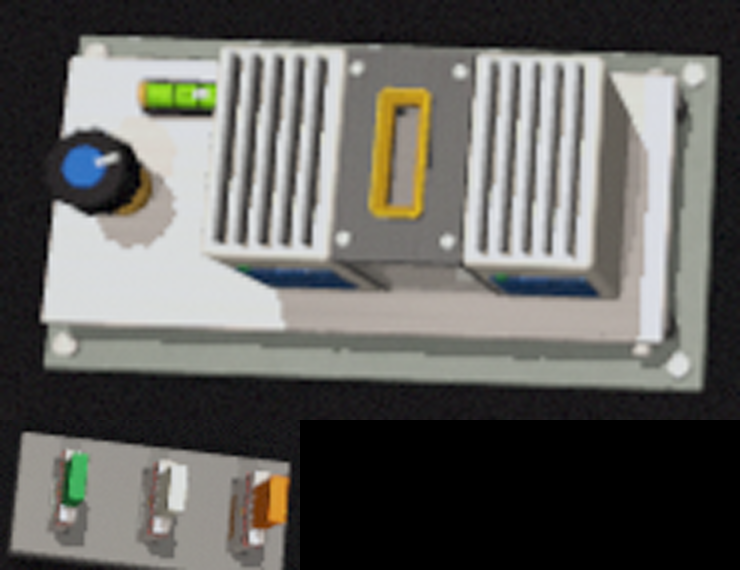

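The crop confirms that the rightmost cell, at (434,277), has the orange handle. The bubble sits right of the vial lines, which are at columns ~148 and ~154, so the knob end is low. Next I refine the poses.

```bash
cat >> h.py <<'E'
from scipy.optimize import minimize
def box(x,y,yaw,lx,ly,z0,z1):
    c,s=np.cos(yaw),np.sin(yaw)
    return [(x+c*a-s*b,y+s*a+c*b,z) for a in(-lx/2,lx/2) for b in(-ly/2,ly/2) for z in(z0,z1)]
def sil(n,P,w,S=8):
    l,t,r,b=w; p=np.array([proj(n,q) for q in P]); h=cv2.convexHull(((p-[l-.5,t-.5])*S).astype(np.float32)).round().astype(np.int32)
    m=np.zeros(((b-t)*S,(r-l)*S),np.float32); cv2.fillConvexPoly(m,h,1); return cv2.resize(m,(r-l,b-t),interpolation=cv2.INTER_AREA)
def fit(masks,p0,lx,ly,z0,z1):
    """masks: list of (cam, float mask crop, window)"""
    def cost(p): return sum(np.abs(sil(n,box(p[0],p[1],p[2],lx,ly,z0,z1),w)-m).sum()/m.sum() for n,m,w in masks)
    sx=[p0,[p0[0]+8,p0[1],p0[2]],[p0[0],p0[1]+8,p0[2]],[p0[0],p0[1],p0[2]+.15]]
    r=minimize(cost,p0,method="Nelder-Mead",options=dict(initial_simplex=sx,xatol=.05,fatol=1e-4)); return r.x.round(3),round(r.fun,3)
def hmask(im,lo,hi,w):
    l,t,r,b=w; return (cv2.inRange(cv2.cvtColor(im,cv2.COLOR_RGB2HSV)[t:b,l:r],lo,hi)>0).astype(np.float32)
def bubble(im,box=(136,200,166,216)):
    l,t,r,b=box; return im[t:b,l:r]
E
python3 - <<'E'
from h import *
T=cv2.cvtColor(cv2.imread("pics/top0.png"),cv2.COLOR_BGR2RGB);S=cv2.cvtColor(cv2.imread("pics/side0.png"),cv2.COLOR_BGR2RGB)
wt=(420,255,450,300);ws=(365,280,405,330)
o=((3,130,50),(18,255,255))
mt=("top",hmask(T,*o,wt),wt);ms=("side",hmask(S,*o,ws),ws)
for M in([mt],[ms],[mt,ms]): print("amber",fit(M,[487,-340,-.06],28,10,104,152))
m=T[255:300,350:445]
wt=(185,195,225,250); y=hmask(T,(15,100,60),(38,255,255),wt)
cs,_=cv2.findContours(y.astype(np.uint8),cv2.RETR_EXTERNAL,cv2.CHAIN_APPROX_NONE); f=np.zeros_like(y); cv2.drawContours(f,cs,-1,1,-1)
print("lip",fit([("top",f,wt)],[595,72,-.06],56,20,150,157))
wt2=(340,245,450,312);
d=[d for d in manip.cut_out("stand","top")][0]["mask"]
h=[e for e in manip.cut_out("rack","top") if e["bbox"][0]<360][0]
l,t,r,b=h["bbox"]; rc=cv2.minAreaRect(np.argwhere(h["mask"])[:,::-1].astype(np.float32)); print(rc,[atz("top",*p,45).round(1) for p in cv2.boxPoints(rc)])
for c in (0,2): print(T[205:213,140:162,c])
s=manip.state(); print(s["tool_pos"],rot(s["tcp_rot"]).round(3))
E
```

```text
amber (array([ 4.89965e+02, -3.47197e+02, -1.81000e-01]), np.float64(0.243))
amber (array([ 4.91283e+02, -3.45429e+02, -1.23000e-01]), np.float64(0.081))
amber (array([ 4.90266e+02, -3.46892e+02, -1.53000e-01]), np.float64(0.389))Traceback (most recent call last):
  File "<stdin>", line 10, in <module>
  File "h.py", line 31, in fit
    r=minimize(cost,p0,method="Nelder-Mead",options=dict(initial_simplex=sx,xatol=.05,fatol=1e-4)); return r.x.round(3),round(r.fun,3)
    res = _minimize_neldermead(fun, x0, args, callback, bounds=bounds,
                               **options)
    fxr = func(xr)
    fx = function(np.copy(x), *(wrapper_args + args))
  File "h.py", line 29, in cost
    def cost(p): return sum(np.abs(sil(n,box(p[0],p[1],p[2],lx,ly,z0,z1),w)-m).sum()/m.sum() for n,m,w in masks)
                        ~~~^^^^^^^^^^^^^^^^^^^^^^^^^^^^^^^^^^^^^^^^^^^^^^^^^^^^^^^^^^^^^^^^^^^^^^^^^^^^^^^^^^^^^
  File "h.py", line 29, in <genexpr>
    def cost(p): return sum(np.abs(sil(n,box(p[0],p[1],p[2],lx,ly,z0,z1),w)-m).sum()/m.sum() for n,m,w in masks)
                                   ~~~^^^^^^^^^^^^^^^^^^^^^^^^^^^^^^^^^^^^^
  File "h.py", line 25, in sil
    l,t,r,b=w; p=np.array([proj(n,q) for q in P]); h=cv2.convexHull(((p-[l-.5,t-.5])*S).astype(np.float32)).round().astype(np.int32)
                           ~~~~^^^^^
  File "h.py", line 13, in proj
    f,cx,cy,o,M=cam(n); c=M.T@(np.array(P,float)-o); return np.array([f*c[0]/c[2]+cx,f*c[1]/c[2]+cy])
                ~~~^^^
  File "h.py", line 6, in cam
    p=manip.camera_params(n); f=240/np.tan(np.radians(p["fov_y"])/2)
ValueError: time passes only in moves, steps and waits
```

```bash
sed -i 's/^def cam(n):/import functools\n@functools.lru_cache\ndef cam(n):/' h.py
python3 - <<'E'
from h import *
T=cv2.cvtColor(cv2.imread("pics/top0.png"),cv2.COLOR_BGR2RGB)
wt=(185,195,225,250); y=hmask(T,(15,100,60),(38,255,255),wt)
cs,_=cv2.findContours(y.astype(np.uint8),cv2.RETR_EXTERNAL,cv2.CHAIN_APPROX_NONE); f=np.zeros_like(y); cv2.drawContours(f,cs,-1,1,-1)
print("lip",fit([("top",f,wt)],[595,72,-.06],56,20,150,157))
h=[e for e in manip.cut_out("rack","top") if e["bbox"][0]<360][0]
rc=cv2.minAreaRect(np.argwhere(h["mask"])[:,::-1].astype(np.float32)); print(rc,[atz("top",*p,45).round(1) for p in cv2.boxPoints(rc)])
for c in (0,2): print(T[205:213,140:162,c])
s=manip.state(); print(s["time_s"],s["tool_pos"],rot(s["tcp_rot"]).round(3))
E
```

```text
lip (array([ 5.95778e+02,  7.27480e+01, -6.80000e-02]), np.float64(0.168))
((394.5723571777344, 279.07818603515625), (92.63168334960938, 41.55720138549805), 6.632514476776123) [array([ 467.9, -188.1,   45. ]), array([ 551.3, -200.6,   45. ]), array([ 525.3, -385.9,   45. ]), array([ 442.7, -370.6,   45. ])]
[[193 163 124 107  97  94  94 117 122 122 126 126 125 125 124 144 153 154
  154 206 217 194]
 [204 168 138 131 126 125 126 124  83 106 119 120 119 118  79  82 106 107
  108 201 217 189]
 [215 162 147 154 155 154 152 141  94 134 147 149 144 169 170 191 181 152
  141 204 217 180]
 [213 157 140 150 151 151 152 137  98 139 135 123 125 195 194 210 200 167
  139 203 218 175]
 [201 147 120 130 132 138 140 124  99 132 134 133 132 167 147 166 168 156
  152 206 217 175]
 [184 140 109 108 109 114 117 113  88 113 125 125 127 126  84 115 130 133
  147 205 217 168]
 [157 106  80  73  68  67  70  69  54  67  75  78  79  81  55  74  88  91
  118 203 218 164]
 [145  60  49  48  43  44  46  40  44  44  46  47  47  50  46  50  53  56
  119 203 217 164]]
[[153 110  97  90  83  83  81 107 114 113 124 126 126 127 128 148 158 158
  158 198 218 197]
 [103  56  39  36  29  31  32  34  31  29  30  35  34  35  36  33  33  33
   31 186 216 190]
 [ 89  53  40  39  43  42  41  40  37  36  34  37  29 111 156 191 149  68
   39 188 216 181]
 [ 82  52  37  39  38  38  37  41  35  38  34  28  30 186 192 214 180  97
   34 192 218 176]
 [ 75  46  26  31  32  32  30  31  35  30  25  33  32 137 136 151 125  69
   62 197 218 176]
 [ 97  44  28  21  24  27  26  27  24  23  30  28  28  24  25  37  29  34
   67 199 219 167]
 [120  37  32  35  23  20  25  22  22  25  20  20  21  22  18  23  24  22
   75 201 220 165]
 [145  41  38  43  40  40  41  39  41  39  40  40  39  42  39  41  41  42
  102 204 220 164]]
1.25 [186.75986346 543.79215824 253.2509825 ] [[-0.946  0.325 -0.   ]
 [ 0.325  0.946 -0.   ]
 [ 0.    -0.    -1.   ]]
```

>>> drive_tool(
  increments=[
    [1, [-49.5, -15.1, 0], [0, 0, 0]],
    [1, [-49.5, -15.1, 0], [0, 0, 0]],
    [1, [-49.5, -15.1, 0], [0, 0, 0]],
    [1, [-49.5, -15.1, 0], [0, 0, 0]],
    [1, [-49.5, -15.1, 0], [0, 0, 0]],
    [1, [-49.5, -15.1, 0], [0, 0, 0]],
    [1, [-49.5, -15.1, 0], [0, 0, 0]],
    [1, [-49.5, -15.1, 0], [0, 0, 0]],
    [1, [-49.5, -15.1, 0], [0, 0, 0]],
    [1, [-49.5, -15.1, 0], [0, 0, 0]],
    [1, [-49.5, -15.1, 0], [0, 0, 0]],
    [1, [-49.5, -15.1, 0], [0, 0, 0]],
    [1, [-49.5, -15.1, 5], [0, 0, 0]],
    [1, [-49.5, -15.1, 7], [0, 0, 0]],
    [1, [-49.5, -15.1, 7], [0, 0, 0]],
  ],
)

```text
time_s: 2.75
tool_pos: [603.8, 240.8, 180.3]
tcp_rot: [-0.002, 0.164, 0.986, -0.001]
wrist_force: [0.2, -0.5, -0.4]
grip_width: 1.001
grasp_force: 0.0
```

```bash
python3 - <<'E'
from h import *
s=manip.state(); print(s["time_s"],s["tool_pos"],s["joint_positions"].round(3),rot(s["tcp_rot"]).round(3))
im=manip.capture("top"); si=manip.capture("side")
c=np.zeros((480,760,3),np.uint8); c[:,:380]=cv2.resize(im[170:290,100:195],None,fx=4,fy=4); c[:,380:]=cv2.resize(si[60:180,225:320],None,fx=4,fy=4); save("pics/c2.png",c)
E
```

```text
2.75 [603.82174271 240.8415765  180.26700205] [ 0.261  0.341  1.35   0.     1.456 -0.98 ] [[-0.946  0.324 -0.005]
 [ 0.324  0.946 -0.001]
 [ 0.004 -0.003 -1.   ]]
```

View pics/c2.png

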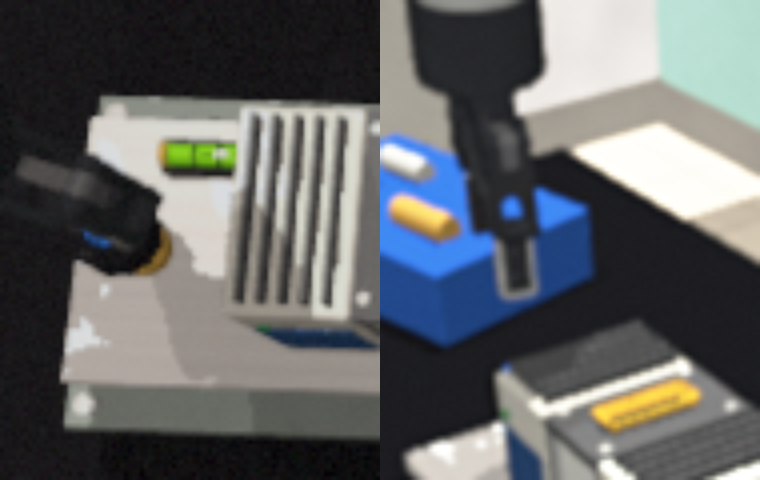

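The gripper is above the knob (crop shows the knob just below the fingers at about (125,228)) and the vial stays in view. I'll descend and close.

>>> drive_tool(
  increments=[
    [1, [0, 0, 3], [0, 0, 0]],
    [1, [0, 0, 6], [0, 0, 0]],
    [1, [0, 0, 8], [0, 0, 0]],
    [1, [0, 0, 9], [0, 0, 0]],
    [1, [0, 0, 9.4], [0, 0, 0]],
    [1, [0, 0, 9.4], [0, 0, 0]],
    [1, [0, 0, 9.4], [0, 0, 0]],
    [0.5, [0, 0, 9.4], [0, 0, 0]],
    [0.4, [0, 0, 9.4], [0, 0, 0]],
    [0.3, [0, 0, 9.4], [0, 0, 0]],
    [0.2, [0, 0, 9.4], [0, 0, 0]],
    [0.2, [0, 0, 9.4], [0, 0, 0]],
    [0.2, [0, 0, 9.4], [0, 0, 0]],
    [0.2, [0, 0, 9.4], [0, 0, 0]],
    [0.2, [0, 0, 9.4], [0, 0, 0]],
  ],
)

```text
time_s: 4.35
tool_pos: [606.2, 240.9, 90.1]
tcp_rot: [0.001, 0.165, 0.986, 0.001]
wrist_force: [-0.0, 5.8, 5.4]
grip_width: 0.449
grasp_force: 60.3
```

```bash
python3 - <<'E'
from h import *
s=manip.state(); print(s["time_s"],s["tool_pos"],s["wrist_force"],s["ft_torque"],s["grip_width"],s["grasp_force"])
im=manip.capture("top"); print(im[204:214,138:162,2]); print(im[204:214,138:162,0])
E
```

```text
4.35 [606.22885283 240.87665037  90.09085837] [-0.01301699  5.8137265   5.44320179] [0.77569412 0.00431834 0.00428868] 0.4492554999720446 60.29698848724365
[[207 207 192 173 169 168 167 165 165 181 187 187 186 186 186 187 185 202
  208 208 208 202 213 195]
 [207 186 141 102  89  89  83  81  83 107 115 115 114 115 113 112 112 135
  143 143 145 194 218 188]
 [210 162  92  49  30  30  30  28  31  26  29  19  29  35  35  27  30  27
   31  30  30 187 217 183]
 [207 148  80  43  34  35  34  34  34  34  33  35  37  30  34 102 143 180
  141  65  31 188 216 176]
 [206 145  73  43  28  35  35  36  37  40  34  35  27  25  26 167 176 198
  166  85  31 192 218 174]
 [207 144  68  39  25  27  29  32  28  32  34  27  25  22  27 121 118 134
  111  60  47 164 209 173]
 [209 165  88  42  21  22  22  24  24  23  26  25  21  28  21  25  22  34
   30  25  50 141 208 164]
 [208 182 108  36  25  29  23  19  23  19  21  19  25  20  22  18  21  20
   17  17  57 143 179 136]
 [208 203 133  33  35  35  36  37  36  37  37  36  36  35  38  38  40  38
   36  39  77 146 160 122]
 [209 209 174 126  74  47  49  51  
[... 377 characters left out ...]
06 199 147 132 140 139 139 139 127  84 123 137 136 136 162 166 190
  177 144 129 204 218 178]
 [217 204 196 139 125 135 137 138 137 124  91 127 118 109 108 192 194 211
  194 154 127 202 217 173]
 [217 196 183 129 110 121 123 124 125 112  90 118 119 115 116 160 143 164
  157 139 131 180 210 172]
 [217 197 171 124  97  98 100 101 103  99  78  99 108 112 112 112  74 103
  115 116 123 165 208 164]
 [217 200 148  98  70  65  59  57  62  59  50  59  69  69  71  70  49  65
   76  76  96 163 189 143]
 [217 213 144  54  49  41  37  37  42  40  43  40  40  44  43  43  43  42
   48  54  89 165 178 134]
 [217 218 183 133  78  50  52  53  51  50  46  47  33  27  29  29  24  26
   27  27 108 167 169 114]]
```

Gripped on the knob, with the bubble still readable. I'll turn clockwise 1.7 rad and raise the tool with the knob.

>>> drive_tool(
  increments=[
    [0.2, [0, 0, -0.02], [0, 0, 0.12]],
    [0.2, [0, 0, -0.03], [0, 0, 0.24]],
    [0.2, [0, 0, -0.05], [0, 0, 0.36]],
    [0.2, [0, 0, -0.06], [0, 0, 0.48]],
    [0.2, [0, 0, -0.08], [0, 0, 0.6]],
    [0.2, [0, 0, -0.09], [0, 0, 0.72]],
    [0.2, [0, 0, -0.11], [0, 0, 0.84]],
    [0.2, [0, 0, -0.12], [0, 0, 0.96]],
    [0.2, [0, 0, -0.14], [0, 0, 1.08]],
    [0.2, [0, 0, -0.16], [0, 0, 1.2]],
    [0.2, [0, 0, -0.17], [0, 0, 1.32]],
    [0.2, [0, 0, -0.19], [0, 0, 1.44]],
    [0.2, [0, 0, -0.2], [0, 0, 1.56]],
    [0.2, [0, 0, -0.22], [0, 0, 1.68]],
    [0.2, [0, 0, -0.22], [0, 0, 1.7]],
    [0.2, [0, 0, -0.22], [0, 0, 1.7]],
    [0.2, [0, 0, -0.22], [0, 0, 1.7]],
  ],
)

```text
time_s: 6.1
tool_pos: [606.4, 240.4, 92.3]
tcp_rot: [0.0, 0.849, 0.528, 0.001]
wrist_force: [0.1, 1.8, 5.7]
grip_width: 0.449
grasp_force: 60.3
```

```bash
cat >> h.py <<'E'
def meas(im,r0=205,r1=213,prt=False):
    "sub-pixel bubble and line columns, upright crop of vial"
    B=im[r0:r1,142:160,2].astype(float); Rr=im[r0:r1,142:160,0].astype(float); x=np.arange(142,160)
    w=np.clip(B-60,0,None); rows=w[:,2:-2].sum(1)
    return B.astype(int),Rr.astype(int)
E
python3 - <<'E'
from h import *
s=manip.state(); print(s["time_s"],s["tool_pos"],s["joint_positions"][5],s["wrist_force"],s["ft_torque"],s["grip_width"],s["grasp_force"])
im=manip.capture("top"); B,r=meas(im); print(B);print(r)
save("pics/c3.png",cv2.resize(im[195:245,105:175],None,fx=8,fy=8,interpolation=cv2.INTER_CUBIC))
E
```

```text
6.1 [606.37215268 240.43296742  92.27917622] 0.716892423668319 [0.12506705 1.81490811 5.65067509] [ 0.02239076 -0.66695513 -0.06384068] 0.4493939917452822 60.30701279640198
[[ 61  58  55  57  59  82  87  84  86  86  81  84 107 113 113 115 116 154]
 [ 31  33  29  30  32  32  22  28  37  38  40  34  31  21  27  33  29 145]
 [ 36  36  35  35  34  34  32  55 180 196 193 139  61  34  38  30  32 149]
 [ 33  33  30  40  33  33  29  50 165 180 191 137  53  32  35  39  38 181]
 [ 23  26  21  25  27  24  22  23  85  97 118  78  35  31  28  30  30 159]
 [ 11  19  14  22  22  19  21  15  21  18  20  27  23  23  19  23  23 136]
 [ 23  18  21  24  21  15  16  20  18  22  12  10  24  18  20  24  35 139]
 [ 28  25  27  24  30  23  16  25  25  20  20  33  39  39  37  37  57 141]]
[[106  96  93  86  81 101  97  98 104 103  95  93 118 123 124 126 126 169]
 [129 126 125 122 121 108  64 105 117 111 109 112  89  99 110 111  91 170]
 [142 142 140 141 140 124  88 135 191 202 201 174 110 124 139 134 129 185]
 [134 134 134 137 137 111  99 135 190 201 209 175 111 127 139 140 140 199]
 [114 116 116 118 119  86  71  97 142 152 161 141 100 120 128 130 130 177]
 [ 87  92  91  94  95  71  52  71  97 103 104 107  73  98 109 113 103 157]
 [ 55  49  50  53  54  45  34  45  57  62  61  61  43  57  69  74  75 157]
 [ 31  26  29  25  33  25  23  25  29  27  23  34  39  40  43  45  70 158]]
```

View pics/c3.png

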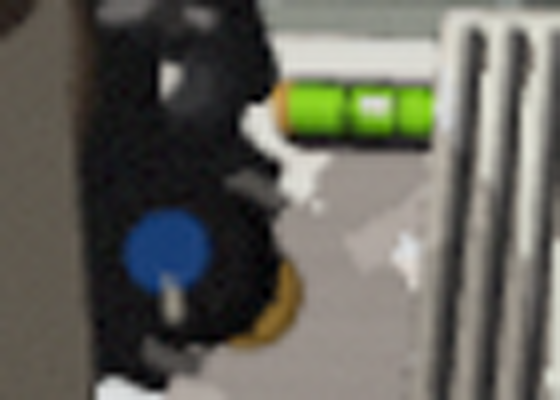

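The bubble now sits about 0.27 px (0.5 mm) right of the line midpoint: bubble column 151.43, lines 148.0 and 154.3. The measured travel matches the stated gain. I'll turn another 0.14 rad.

>>> drive_tool(
  increments=[
    [0.2, [0, 0, -0.01], [0, 0, 0.07]],
    [0.2, [0, 0, -0.02], [0, 0, 0.14]],
    [0.2, [0, 0, -0.02], [0, 0, 0.14]],
    [0.2, [0, 0, -0.02], [0, 0, 0.14]],
    [0.45, [0, 0, -0.02], [0, 0, 0.14]],
    [0.5, [0, 0, -0.02], [0, 0, 0.14]],
    [0.6, [0, 0, -0.02], [0, 0, 0.14]],
    [0.8, [0, 0, -0.02], [0, 0, 0.14]],
    [1, [0, 0, -0.02], [0, 0, 0.14]],
    [1, [0, 0, -0.02], [0, 0, 0.14]],
    [1, [0, 0, -0.02], [0, 0, 0.14]],
  ],
)

```text
time_s: 7.25
tool_pos: [605.9, 240.2, 91.6]
tcp_rot: [0.0, 0.884, 0.467, -0.0]
wrist_force: [-0.8, -0.1, -0.2]
grip_width: 1.003
grasp_force: 0.0
```

```bash
python3 - <<'E'
from h import *
s=manip.state(); print(s["time_s"],s["tool_pos"],s["joint_positions"][5],s["wrist_force"],s["grip_width"],s["grasp_force"])
A=sum(manip.capture("top").astype(float) for _ in range(4))/4; B,r=meas(A); print(B);print(r)
E
```

```text
7.25 [605.87682568 240.16681463  91.64312221] 0.859258535069704 [-0.8096399  -0.06152704 -0.1934032 ] 1.0028621985623454 0.0
[[ 25  21  23  46  57  57  79  85  86  86  83  81  81 104 114 114 114 159]
 [ 43  30  24  21  19  28  26  26  50  41  31  27  19  19  22  24  24 149]
 [ 69  57  36  22  20  32  26 105 128 129 128  80  27  16  17  18  25 149]
 [ 74  71  67  44  31  34  32 100 140 132 124  75  25  18  20  18  23 180]
 [ 62  73  75  69  54  35  24  52  87  77  68  38  20  18  21  21  17 157]
 [ 37  54  72  75  71  51  25  19  19  17  16  17  17  22  16  16  19 133]
 [ 18  28  46  63  73  50  23  15  17  18  15  15  21  17  16  19  36 137]
 [ 23  26  26  35  48  39  25  19  19  23  21  18  22  21  22  23  45 139]]
[[ 23  18  20  48  60  76  90  99 104 103  96  91  89 115 124 125 124 169]
 [ 45  31  22  19  19  70  60 105 126  97  76  73  53  65  71  70  85 172]
 [ 74  61  38  22  29  83  77 157 166 157 153 116  62  74  83  83 118 185]
 [ 80  77  73  46  83  91  97 154 179 163 153 115  65  78  87  86 103 197]
 [ 67  79  81  74  94  85  75 107 142 123 111  93  66  78  87  87  86 172]
 [ 51  59  77  81  86  75  54  73  96  85  79  79  56  73  81  81  75 152]
 [ 37  32  50  67  78  61  37  44  55  52  49  48  34  44  54  58  67 155]
 [ 29  27  26  38  51  44  26  22  25  26  27  23  21  21  28  32  57 157]]
```

>>> drive_tool(
  increments=[
    [1, [0, 0, -4], [0, 0, 0]],
    [1, [0, 0, -8], [0, 0, 0]],
    [1, [0, 0, -12], [0, 0, 0]],
    [1, [0, 0, -16], [0, 0, 0]],
    [1, [-54.9, 23.4, -16], [0, 0, 1.113]],
    [1, [-54.9, 23.4, -16], [0, 0, 1.113]],
    [1, [-54.9, 23.4, -16], [0, 0, 1.113]],
    [1, [-54.9, 23.4, -16], [0, 0, 1.113]],
    [1, [-54.9, 23.4, -16], [0, 0, 1.113]],
    [1, [-54.9, 23.4, -16], [0, 0, 1.113]],
    [1, [-54.9, 23.4, -16], [0, 0, 1.113]],
    [1, [-54.9, 23.4, -16], [0, 0, 1.113]],
    [1, [-54.9, 23.4, -16], [0, 0, 1.113]],
    [1, [-54.9, 23.4, -16], [0, 0, 1.113]],
    [1, [-54.9, 23.4, -16], [0, 0, 1.113]],
    [1, [-54.9, 23.4, -16], [0, 0, 1.113]],
    [1, [-54.9, 23.4, -16], [0, 0, 1.113]],
    [1, [-54.9, 23.4, -16], [0, 0, 1.113]],
    [1, [-54.9, 23.4, -16], [0, 0, 1.113]],
  ],
)

```text
time_s: 9.35
tool_pos: [489.2, -344.3, 251.8]
tcp_rot: [-0.0, 0.997, -0.071, 0.0]
wrist_force: [0.0, 0.0, 0.4]
grip_width: 0.999
grasp_force: 0.0
```

```bash
python3 - <<'E'
from h import *
s=manip.state(); print(s["time_s"],s["tool_pos"],s["joint_positions"].round(3),rot(s["tcp_rot"]).round(3))
A=sum(manip.capture("top").astype(float) for _ in range(4))/4; B,r=meas(A); print(B);print(r)
save("pics/c4.png",cv2.resize(A.astype(np.uint8)[240:320,350:500],None,fx=5,fy=5,interpolation=cv2.INTER_CUBIC))
save("pics/top4.png",A.astype(np.uint8))
E
```

```text
9.35 [ 489.23777297 -344.28564578  251.82318108] [-0.742  0.199  1.383  0.     1.559  0.97 ] [[ 0.99  -0.141  0.   ]
 [-0.141 -0.99   0.   ]
 [ 0.    -0.    -1.   ]]
[[ 61  63  59  61  60  60  81  85  86  85  83  81  85 115 123 124 124 161]
 [ 34  31  30  33  36  30  26  24  51  45  39  33  28  28  31  33  29 148]
 [ 43  43  42  42  38  41  31 115 190 203 201 134  40  34  34  37  35 148]
 [ 39  35  39  38  39  40  32 109 177 191 190 125  41  40  38  38  37 179]
 [ 30  30  26  29  28  32  28  62  98 107 108  67  36  33  34  34  36 186]
 [ 23  16  22  18  21  23  24  22  25  23  26  25  26  28  27  27  25 187]
 [ 24  25  26  22  22  21  21  23  21  21  25  24  23  21  23  23  48 191]
 [ 26  28  30  27  31  33  35  35  38  39  39  38  38  41  42  41  74 196]]
[[108  98  97 115  97  84  91  99 103 103  96  92  90 114 122 124 124 168]
 [137 134 134 139 135 116  75 113 132 121 115 119  93 109 118 117 103 172]
 [155 155 155 154 153 127  91 162 195 199 199 166 104 134 147 145 141 187]
 [147 147 149 149 149 119 107 165 199 206 206 173 112 139 151 151 151 200]
 [127 129 129 125 124  98  91 136 159 164 165 149 108 130 143 145 146 203]
 [ 99  99 102  98 100  86  72 104 114 116 119 120  82 111 125 126 117 200]
 [ 57  56  58  57  58  53  44  60  66  69  71  71  45  65  78  80  91 198]
 [ 30  30  29  29  33  35  36  38  40  43  43  40  41  45  48  48  88 199]]
```

The vial reads level: bubble at column 151.09, line midpoint at 151.07. Now I check the gripper over the cell.

View pics/c4.png

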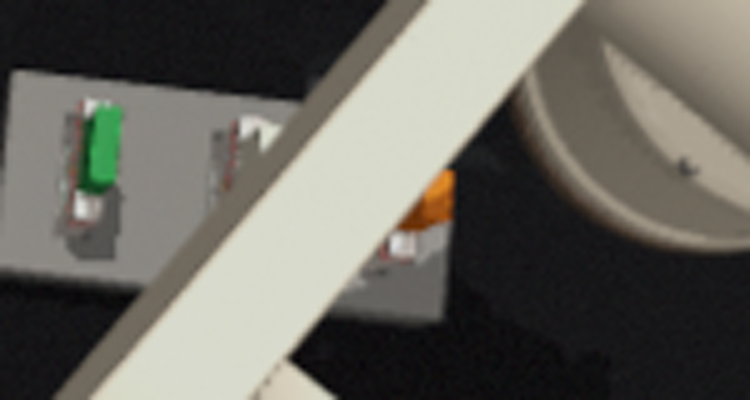

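The arm hides part of the view, with the orange handle at (434,280) below it. The neighbouring handle is only 60 mm away, so I go down with the jaws half open.

>>> drive_tool(
  increments=[
    [0.5, [0, 0, 0], [0, 0, 0]],
    [0.5, [0, 0, 0], [0, 0, 0]],
    [0.5, [0, 0, 0], [0, 0, 0]],
    [0.5, [0, 0, 0], [0, 0, 0]],
    [0.5, [0, 0, 3], [0, 0, 0]],
    [0.5, [0, 0, 5.5], [0, 0, 0]],
    [0.5, [0, 0, 8], [0, 0, 0]],
    [0.5, [0, 0, 10], [0, 0, 0]],
    [0.5, [0, 0, 11.4], [0, 0, 0]],
    [0.5, [0, 0, 11.8], [0, 0, 0]],
    [0.5, [0, 0, 11.8], [0, 0, 0]],
    [0.5, [0, 0, 11.8], [0, 0, 0]],
  ],
)

```text
time_s: 10.75
tool_pos: [489.4, -345.3, 134.8]
tcp_rot: [0.0, 0.997, -0.071, 0.001]
wrist_force: [-0.1, -0.5, 0.4]
grip_width: 0.496
grasp_force: 0.0
```

```bash
python3 - <<'E'
from h import *
s=manip.state(); print(s["time_s"],s["tool_pos"],s["wrist_force"],rot(s["tcp_rot"]).round(3))
im=manip.capture("side")
# fit orange handle (visible), compare
for q in ([490,-346,130],s["tool_pos"]): print(proj("side",q))
save("pics/c5.png",cv2.resize(im[220:370,310:430],None,fx=5,fy=4,interpolation=cv2.INTER_CUBIC))
E
```

```text
10.75 [ 489.36242223 -345.32984004  134.78310362] [-0.05956443 -0.45681867  0.36916105] [[ 0.99  -0.142  0.001]
 [-0.142 -0.99  -0.001]
 [ 0.001  0.001 -1.   ]]
[386.00524793 302.71403069]
[385.67990709 300.59811127]
```

View pics/c5.png

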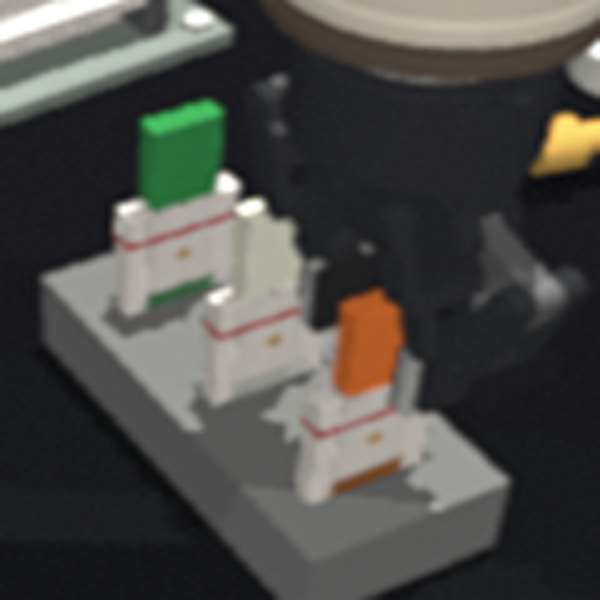

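The fingers straddle the orange handle (crop (365,345)) and are clear of the white one. I'll close and lift slightly.

>>> drive_tool(
  increments=[
    [0.35, [0, 0, 0.1], [0, 0, 0]],
    [0.25, [0, 0, 0.1], [0, 0, 0]],
    [0.15, [0, 0, 0.1], [0, 0, 0]],
    [0.05, [0, 0, 0.1], [0, 0, 0]],
    [0.0, [0, 0, 0.1], [0, 0, 0]],
    [0.0, [0, 0, 0.1], [0, 0, 0]],
    [0.0, [0, 0, 0.1], [0, 0, 0]],
    [0.0, [0, 0, 0.1], [0, 0, 0]],
  ],
)

```text
time_s: 11.6
tool_pos: [489.1, -345.1, 133.0]
tcp_rot: [0.0, 0.997, -0.071, 0.0]
wrist_force: [0.3, -0.0, 6.1]
grip_width: 0.106
grasp_force: 59.0
```

```bash
python3 - <<'E'
from h import *
s=manip.state(); print(s["time_s"],s["tool_pos"],s["wrist_force"],s["ft_torque"],s["grip_width"],s["grasp_force"])
E
```

```text
11.6 [ 489.12730752 -345.12442625  133.02830114] [ 0.32114393 -0.03496626  6.09572526] [ 0.04561234  0.06936574 -0.01738533] 0.10626469841913033 58.95690679550171
```

>>> drive_tool(
  increments=[
    [0, [0, 0, -0.5], [0, 0, 0]],
    [0, [0, 0, -1.5], [0, 0, 0]],
    [0, [0, 0, -3], [0, 0, 0]],
    [0, [0, 0, -5], [0, 0, 0]],
    [0, [0, 0, -7.5], [0, 0, 0]],
    [0, [0, 0, -10], [0, 0, 0]],
    [0, [0, 0, -12.5], [0, 0, 0]],
    [0, [0, 0, -15], [0, 0, 0]],
    [0, [0, 0, -17], [0, 0, 0]],
    [0, [0, 0, -18], [0, 0, 0]],
    [0, [0, 0, -18], [0, 0, 0]],
    [0, [0, 0, -18], [0, 0, 0]],
  ],
)

```text
time_s: 12.8
tool_pos: [488.9, -344.9, 312.1]
tcp_rot: [-0.0, 0.997, -0.071, -0.0]
wrist_force: [0.3, -0.5, -1.4]
grip_width: 0.109
grasp_force: 58.4
```

```bash
python3 - <<'E'
from h import *
s=manip.state(); print(s["time_s"],s["tool_pos"],s["wrist_force"],s["ft_torque"],s["grip_width"],rot(s["tcp_rot"]).round(4))
P=s["tool_pos"]; M=rot(s["tcp_rot"])
yaw=np.arctan2(M[1,0],M[0,0]); 
im=manip.capture("side"); save("pics/side6.png",im)
print(proj("side",P), [proj("side",P-[0,0,3+118-z]).round() for z in (0,75,140)])
from h import rot
t=-0.064; tx=np.array([np.cos(t),np.sin(t),0]); goal=np.array([595.8,72.7,P[2]])
print("yaw",yaw,"delta tool cm",(M.T@(goal-P)).round(2)/10)
E
```

```text
12.8 [ 488.89955578 -344.90132058  312.11981912] [ 0.3202054  -0.49090161 -1.43303614] [-0.0187465  -0.01503216 -0.0074397 ] 0.10885413086294361 [[ 9.899e-01 -1.417e-01 -6.000e-04]
 [-1.417e-01 -9.899e-01  4.000e-04]
 [-6.000e-04 -3.000e-04 -1.000e+00]]
[397.20148147 208.88902512] [array([389., 275.]), array([394., 236.]), array([399., 197.])]
yaw -0.14217917202719627 delta tool cm [ 4.6650e+00 -4.2854e+01  1.1000e-02]
```

>>> drive_tool(
  increments=[
    [0, [0.5, -4, 0], [0, 0, -0.02]],
    [0, [0.9, -8, 0], [0, 0, -0.04]],
    [0, [1.4, -12.5, 0], [0, 0, -0.06]],
    [0, [1.9, -17, 0], [0, 0, -0.078]],
    [0, [2.4, -21.5, 0], [0, 0, -0.078]],
    [0, [2.9, -26, 0], [0, 0, -0.078]],
    [0, [3.4, -30.5, 0], [0, 0, -0.078]],
    [0, [3.9, -35, 0], [0, 0, -0.078]],
    [0, [4.2, -38.5, 0], [0, 0, -0.078]],
    [0, [4.5, -41, 0], [0, 0, -0.078]],
    [0, [4.6, -42.4, 0], [0, 0, -0.078]],
    [0, [4.7, -42.9, 0], [0, 0, -0.078]],
    [0, [4.7, -42.9, 0], [0, 0, -0.078]],
    [0, [4.7, -42.9, 0], [0, 0, -0.078]],
    [0, [4.7, -42.9, 0], [0, 0, -0.078]],
  ],
)

```text
time_s: 14.35
tool_pos: [596.3, 71.9, 312.7]
tcp_rot: [0.0, 0.999, -0.033, 0.0]
wrist_force: [0.8, 0.1, -0.7]
grip_width: 0.112
grasp_force: 58.6
```

```bash
python3 - <<'E'
from h import *
s=manip.state(); print(s["time_s"],s["tool_pos"],s["wrist_force"],rot(s["tcp_rot"]).round(4))
S=manip.capture("side");T=manip.capture("top"); save("pics/side7.png",S);save("pics/top7.png",T)
c=np.zeros((560,780,3),np.uint8); c[:,:380]=cv2.resize(S[60:200,245:340],None,fx=4,fy=4); c[:,400:]=cv2.resize(T[160:300,160:255],None,fx=4,fy=4); save("pics/c7.png",c)
E
```

```text
14.35 [596.28070289  71.90029723 312.74506067] [ 0.77736826  0.06539478 -0.74622697] [[ 9.979e-01 -6.540e-02  0.000e+00]
 [-6.540e-02 -9.979e-01 -3.000e-04]
 [ 1.000e-04  3.000e-04 -1.000e+00]]
```

View pics/c7.png

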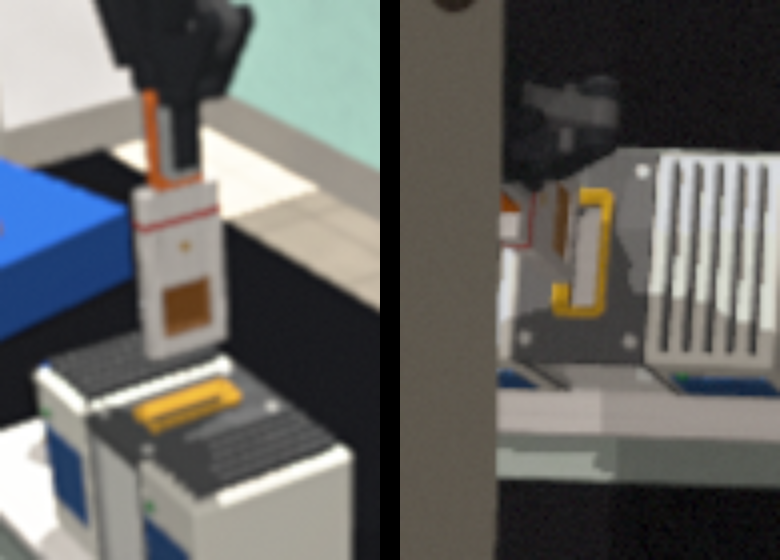

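The cell is held upright just above the slot: window at crop (187,307), lip at (188,405). I'll measure the cell-to-slot offset in the side view from the window and lip blobs, which cancels the calibration error.

```bash
cat > off.py <<'E'
from h import *
def L(n): return cv2.cvtColor(cv2.imread(n),cv2.COLOR_BGR2RGB)
def run(S,P,slot=np.array([595.8,72.7,158]),t=-.0654):
    ex=np.array([np.cos(t),np.sin(t),0]);ey=np.array([-np.sin(t),np.cos(t),0]);ez=np.array([0,0,1])
    w=np.array([int(v) for v in proj("side",P-[0,0,96])]); l,u=w-18
    win=(l,u,l+36,u+36)
    m=hmask(S,(5,120,40),(18,255,200),win); k,lab,st,ce=cv2.connectedComponentsWithStats(m.astype(np.uint8)); i=1+np.argmax(st[1:,4]); print("win area",st[i])
    U=P-[0,0,121]
    f,cx,cy,o,M=cam("side")
    c0=ce[i]+[l,u]; p0=proj("side",U+25*ez-5*ey)
    wl=(270,145,315,175); y=hmask(S,(17,100,60),(38,255,255),wl)
    cs,_=cv2.findContours(y.astype(np.uint8),cv2.RETR_EXTERNAL,cv2.CHAIN_APPROX_NONE); cs=max(cs,key=cv2.contourArea); F=np.zeros_like(y); cv2.drawContours(F,[cs],-1,1,-1)
    q=np.argwhere(F)[:,::-1].mean(0)+[270,145]; q0=proj("side",slot)
    print("window meas-pred",c0-p0,"lip meas-pred",q-q0, "lip area",F.sum())
    print("fit lip side",fit([("side",F,wl)],[slot[0],slot[1],t],56,20,152,158))
    for n,e in(("x",ex),("y",ey),("z",ez)): print("px per mm",n,(proj("side",U+25*ez+e)-proj("side",U+25*ez)).round(3))
E
python3 - <<'E'
from off import *
run(L("pics/side7.png"),np.array([596.28,71.9,312.7]))
T=L("pics/top7.png")
wt=(185,195,225,250)
# lip from top pic at level state (arm away)
T4=L("pics/top4.png"); y=hmask(T4,(15,100,60),(38,255,255),wt)
cs,_=cv2.findContours(y.astype(np.uint8),cv2.RETR_EXTERNAL,cv2.CHAIN_APPROX_NONE); f=np.zeros_like(y); cv2.drawContours(f,cs,-1,1,-1)
for z0 in (151,156): print("lip top level",fit([("top",f,wt)],[595,72,-.06],56,20,z0,158))
i=T4[195:250,185:225]; g=hmask(T4,(15,100,60),(38,255,255),wt); hole=f-g; h=np.argwhere(hole)[:,::-1]; print("hole",hole.sum(),atz("top",*(h.mean(0)+[185,195]),154),cv2.minAreaRect(h.astype(np.float32)))
E
```

```text
win area [ 15  14  11  13 111]
window meas-pred [0.19931332 0.34767288] lip meas-pred [0.10853769 1.91903586] lip area 212.0
fit lip side (array([ 5.9456e+02,  7.0376e+01, -5.8000e-02]), np.float64(0.144))
px per mm x [ 0.404 -0.122]
px per mm y [-0.236 -0.18 ]
px per mm z [-0.025 -0.429]
lip top level (array([ 5.95493e+02,  7.20300e+01, -5.10000e-02]), np.float64(0.176))
lip top level (array([ 5.94035e+02,  7.12930e+01, -9.20000e-02]), np.float64(0.228))
hole 138.0 [594.41424171  70.41089123 154.        ] ((20.96176528930664, 28.497058868408203), (5.675540924072266, 23.39243507385254), 4.39870548248291)
```

>>> drive_tool(
  increments=[
    [0, [-0.11, 0.07, 0.7], [0, 0, 0]],
    [0, [-0.11, 0.07, 1.5], [0, 0, 0]],
    [0, [-0.11, 0.07, 2.2], [0, 0, 0]],
    [0, [-0.11, 0.07, 2.7], [0, 0, 0]],
    [0, [-0.11, 0.07, 2.7], [0, 0, 0]],
    [0, [-0.11, 0.07, 2.7], [0, 0, 0]],
    [0, [-0.11, 0.07, 2.7], [0, 0, 0]],
  ],
)

```text
time_s: 15.15
tool_pos: [595.3, 72.4, 286.1]
tcp_rot: [0.0, 0.999, -0.032, 0.0]
wrist_force: [-0.4, 0.2, -1.8]
grip_width: 0.108
grasp_force: 58.6
```

```bash
python3 - <<'E'
from off import *
s=manip.state(); P=s["tool_pos"]; print(s["time_s"],P,s["wrist_force"],rot(s["tcp_rot"])[0].round(4))
S=manip.capture("side");T=manip.capture("top"); save("pics/side8.png",S);save("pics/top8.png",T)
run(S,P,np.array([595.,71.3,158]))
# overlay predicted blade edges and lip on enlarged crops
def ov(im,n,l,t,r,b,k=8):
    g=cv2.resize(im[t:b,l:r],None,fx=k,fy=k,interpolation=cv2.INTER_CUBIC)
    def dr(c,z,lx,ly,col):
        q=np.array(box(c[0],c[1],-.0654,lx,ly,z,z))[[0,2,6,4]]; p=np.array([proj(n,v) for v in q])
        cv2.polylines(g,[(((p-[l,t]+.5)*k)).astype(np.int32)],True,col,1)
    dr(P,P[2]-121,46,10,(0,255,255)); dr(P,P[2]-29,46,10,(0,255,255)); dr([595,71.3],158,56,20,(255,0,255)); return g
c=np.zeros((592,800,3),np.uint8); a=ov(S,"side",270,105,320,179); c[:,:400]=a; b=ov(T,"top",180,190,229,264); c[:,405:797]=b; save("pics/c8.png",c)
E
```

```text
15.15 [595.34450287  72.40490233 286.05123158] [-0.35281968  0.18183247 -1.82481676] [ 9.979e-01 -6.410e-02  5.000e-04]
win area [ 15  14  10  12 102]
window meas-pred [0.17745489 0.44724755] lip meas-pred [0.00318116 2.10559007] lip area 185.0
fit lip side (array([ 5.93307e+02,  6.78660e+01, -7.50000e-02]), np.float64(0.152))
px per mm x [ 0.397 -0.124]
px per mm y [-0.232 -0.184]
px per mm z [-0.025 -0.413]
```

View pics/c8.png

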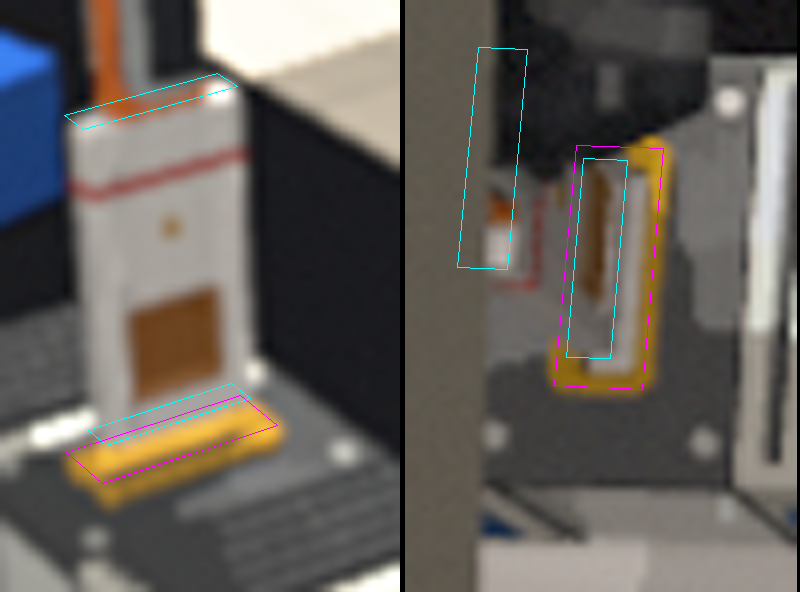

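Side overlay: the cell edges match the prediction within about 1 px, and the lip sits slightly lower right. The top overlay puts the slot centre near (595.4, 71). I'll average the noisy TCP readings before correcting.

```bash
python3 - <<'E'
from off import *
A=[];Fs=[]
for _ in range(10):
    manip.capture("side"); s=manip.state(); A.append(s["tool_pos"]); Fs.append(np.r_[s["wrist_force"],s["ft_torque"]])
A=np.array(A); print(A.mean(0),A.std(0),np.mean(Fs,0).round(3))
E
```

```text
[595.22445958  72.36021873 285.77768014] [0.02097989 0.01756954 0.08266287] [-0.173 -0.169 -0.815 -0.001  0.013  0.006]
```

>>> drive_tool(
  increments=[
    [0, [0, 0.09, 0], [0, 0, 0]],
    [0, [0, 0.09, 0], [0, 0, 0]],
    [0, [0, 0.09, 0.3], [0, 0, 0]],
    [0, [0, 0.09, 0.6], [0, 0, 0]],
    [0, [0, 0.09, 0.9], [0, 0, 0]],
    [0, [0, 0.09, 1.1], [0, 0, 0]],
    [0, [0, 0.09, 1.2], [0, 0, 0]],
    [0, [0, 0.09, 1.2], [0, 0, 0]],
    [0, [0, 0.09, 1.2], [0, 0, 0]],
  ],
)

```text
time_s: 16.65
tool_pos: [595.2, 71.4, 273.8]
tcp_rot: [0.0, 0.999, -0.032, 0.0]
wrist_force: [-0.2, -0.1, -1.2]
grip_width: 0.108
grasp_force: 58.6
```

```bash
cat >ft.py <<'E'
from h import *
A=[]
for _ in range(4):
    manip.capture("side"); s=manip.state(); A.append(np.r_[s["tool_pos"],s["wrist_force"],s["ft_torque"]*1000])
print(s["time_s"],np.mean(A,0).round(2),s["grip_width"])
E
python3 ft.py
```

```text
16.85 [ 5.9518e+02  7.1440e+01  2.7380e+02 -3.2000e-01  2.0000e-02 -9.1000e-01
 -1.9980e+01  1.0450e+01  4.8600e+00] 0.11014280750527998
```

No contact with the underside ~5 mm below the rim. Continuing slowly.

>>> drive_tool(
  increments=[
    [0, [0, 0, 0.1], [0, 0, 0]],
    [0, [0, 0, 0.2], [0, 0, 0]],
    [0, [0, 0, 0.3], [0, 0, 0]],
    [0, [0, 0, 0.4], [0, 0, 0]],
    [0, [0, 0, 0.4], [0, 0, 0]],
  ],
)

```text
time_s: 17.35
tool_pos: [595.1, 71.6, 269.5]
tcp_rot: [-0.0, 0.999, -0.032, -0.0]
wrist_force: [0.1, 2.0, -2.1]
grip_width: 0.108
grasp_force: 58.5
```

```bash
python3 ft.py
```

```text
17.55 [ 5.9512e+02  7.1540e+01  2.6957e+02  6.0000e-02  1.9100e+00 -2.2900e+00
  6.1040e+02 -7.2590e+01  5.2350e+01] 0.11109047898148006
```

A light push toward +y (1.9 N), so the slot lies a little more +y, as the side view suggested. Shifting +0.6 mm.

>>> drive_tool(
  increments=[
    [0, [0, -0.03, 0], [0, 0, 0]],
    [0, [0, -0.06, 0], [0, 0, 0]],
    [0, [0, -0.06, 0], [0, 0, 0]],
    [0, [0, -0.06, 0], [0, 0, 0]],
  ],
)

```text
time_s: 17.95
tool_pos: [595.2, 71.9, 269.7]
tcp_rot: [0.0, 0.999, -0.032, -0.0]
wrist_force: [1.0, -0.2, -1.3]
grip_width: 0.108
grasp_force: 58.7
```

```bash
python3 ft.py
```

```text
18.15 [ 5.9520e+02  7.1970e+01  2.6972e+02  5.0000e-01  3.1000e-01 -9.5000e-01
  8.7900e+00 -1.3170e+01 -1.9030e+01] 0.11162040362749721
```

>>> drive_tool(
  increments=[
    [0, [0, -0.04, 0], [0, 0, 0]],
    [0, [0, -0.04, 0.1], [0, 0, 0]],
    [0, [0, -0.04, 0.2], [0, 0, 0]],
    [0, [0, -0.04, 0.3], [0, 0, 0]],
    [0, [0, -0.04, 0.4], [0, 0, 0]],
    [0, [0, -0.04, 0.5], [0, 0, 0]],
    [0, [0, -0.04, 0.6], [0, 0, 0]],
    [0, [0, -0.04, 0.6], [0, 0, 0]],
  ],
)

```text
time_s: 18.95
tool_pos: [595.2, 72.5, 263.5]
tcp_rot: [0.0, 0.999, -0.032, -0.0]
wrist_force: [0.7, 0.4, -2.2]
grip_width: 0.113
grasp_force: 58.7
```

```bash
python3 ft.py
```

```text
19.15 [ 5.9521e+02  7.2470e+01  2.6370e+02  2.1000e-01  6.0000e-02 -5.5000e-01
  8.8800e+00  2.0830e+01 -1.4230e+01] 0.10899175728014751
```

The cell is through the throat without contact. Lowering further.

>>> drive_tool(
  increments=[
    [0, [0, 0, 0.2], [0, 0, 0]],
    [0, [0, 0, 0.4], [0, 0, 0]],
    [0, [0, 0, 0.6], [0, 0, 0]],
    [0, [0, 0, 0.8], [0, 0, 0]],
    [0, [0, 0, 1.0], [0, 0, 0]],
    [0, [0, 0, 1.2], [0, 0, 0]],
    [0, [0, 0, 1.4], [0, 0, 0]],
    [0, [0, 0, 1.6], [0, 0, 0]],
    [0, [0, 0, 1.8], [0, 0, 0]],
    [0, [0, 0, 2.0], [0, 0, 0]],
    [0, [0, 0, 2.0], [0, 0, 0]],
    [0, [0, 0, 2.0], [0, 0, 0]],
  ],
)

```text
time_s: 20.35
tool_pos: [595.2, 72.4, 243.7]
tcp_rot: [0.0, 0.999, -0.032, -0.0]
wrist_force: [0.1, -0.0, -0.6]
grip_width: 0.111
grasp_force: 58.7
```

```bash
python3 ft.py
```

```text
20.55 [ 5.9525e+02  7.2460e+01  2.4379e+02 -1.0000e-01 -1.5000e-01 -7.5000e-01
 -1.7240e+01  1.6200e+00 -1.6400e+00] 0.10724155781925976
```

>>> drive_tool(
  increments=[
    [0, [0, 0, 0.2], [0, 0, 0]],
    [0, [0, 0, 0.4], [0, 0, 0]],
    [0, [0, 0, 0.6], [0, 0, 0]],
    [0, [0, 0, 0.8], [0, 0, 0]],
    [0, [0, 0, 1.0], [0, 0, 0]],
    [0, [0, 0, 1.2], [0, 0, 0]],
    [0, [0, 0, 1.4], [0, 0, 0]],
    [0, [0, 0, 1.6], [0, 0, 0]],
    [0, [0, 0, 1.8], [0, 0, 0]],
    [0, [0, 0, 2.0], [0, 0, 0]],
    [0, [0, 0, 2.2], [0, 0, 0]],
    [0, [0, 0, 2.2], [0, 0, 0]],
    [0, [0, 0, 2.2], [0, 0, 0]],
  ],
)

```text
time_s: 21.85
tool_pos: [595.2, 72.4, 221.7]
tcp_rot: [0.0, 0.999, -0.032, -0.0]
wrist_force: [-0.7, 0.1, -1.0]
grip_width: 0.107
grasp_force: 58.7
```

```bash
python3 ft.py
```

```text
22.05 [ 5.9525e+02  7.2440e+01  2.2180e+02 -1.0000e-01  3.2000e-01 -8.4000e-01
  9.0000e-02  1.4600e+01 -3.1700e+00] 0.11127544681264842
```

>>> drive_tool(
  increments=[
    [0, [0, 0, 0.2], [0, 0, 0]],
    [0, [0, 0, 0.4], [0, 0, 0]],
    [0, [0, 0, 0.6], [0, 0, 0]],
    [0, [0, 0, 0.8], [0, 0, 0]],
    [0, [0, 0, 1.0], [0, 0, 0]],
    [0, [0, 0, 1.2], [0, 0, 0]],
    [0, [0, 0, 1.4], [0, 0, 0]],
    [0, [0, 0, 1.6], [0, 0, 0]],
    [0, [0, 0, 1.7], [0, 0, 0]],
    [0, [0, 0, 1.75], [0, 0, 0]],
    [0, [0, 0, 1.75], [0, 0, 0]],
    [0, [0, 0, 1.75], [0, 0, 0]],
  ],
)

```text
time_s: 23.25
tool_pos: [595.2, 72.5, 204.3]
tcp_rot: [0.0, 0.999, -0.032, 0.0]
wrist_force: [-0.4, 0.4, -0.3]
grip_width: 0.108
grasp_force: 58.7
```

```bash
python3 ft.py; python3 - <<'E'
from off import *
s=manip.state();P=s["tool_pos"];S=manip.capture("side");T=sum(manip.capture("top").astype(float) for _ in range(4))/4
B,r=meas(T); print(B[1:6]);print(r[1:6])
print(proj("side",[P[0],P[1]-5,158]), proj("side",[P[0],P[1]-5,P[2]-29]))
# overlay
l,t,r_,b,k=268,115,318,175,8
g=cv2.resize(S[t:b,l:r_],None,fx=k,fy=k,interpolation=cv2.INTER_CUBIC)
for z,col in((P[2]-46,(0,255,255)),(P[2]-29,(0,255,0)),(P[2]+19,(0,255,0))):
    lx=28 if z>P[2] else 46
    p=np.array([proj("side",v) for v in np.array(box(P[0],P[1],-.064,lx,10,z,z))[[0,2,6,4]]])
    cv2.polylines(g,[((p-[l,t]+.5)*k).astype(np.int32)],True,col,1)
t2=cv2.resize(T.astype(np.uint8)[195:225,130:175],None,fx=8,fy=8,interpolation=cv2.INTER_CUBIC)
c=np.zeros((480,770,3),np.uint8); c[:,:400]=g; c[:240,405:765]=t2; save("pics/c9.png",c)
E
```

```text
23.45 [ 5.9524e+02  7.2460e+01  2.0427e+02  1.6000e-01  6.7000e-01 -8.3000e-01
  1.9520e+01  8.5700e+00  2.0600e+01] 0.11096303864212616
[[144 144 145 146 144 144 144 138 143 145 145 143 144 142 143 141 141 139]
 [142 142 142 143 127 123 123 107 123 138 142 140 140 141 141 137 130 121]
 [130 133 136 138 121  95  89  74 105 132 134 129 125 121 118 113 107  91]
 [105 110 108 111 104  91  77  69  93 108 110 108  99  98  96  93  91  86]
 [105  97  92  93  92  92  88  85  89  90  91  91  89  88  87  92  92  98]]
[[170 170 171 172 171 170 171 162 168 171 171 170 170 168 169 168 166 165]
 [167 167 168 168 150 143 144 122 145 164 168 166 167 168 168 162 155 144]
 [154 159 161 163 143 109  98  79 125 157 159 155 150 145 141 135 128 110]
 [126 132 130 134 126 109  89  79 112 130 133 131 120 118 116 113 110 103]
 [128 117 112 113 112 111 106 103 108 110 110 110 107 107 106 111 111 118]]
[292.14269575 159.98799483] [291.74341083 153.0716352 ]
```

View pics/c9.png

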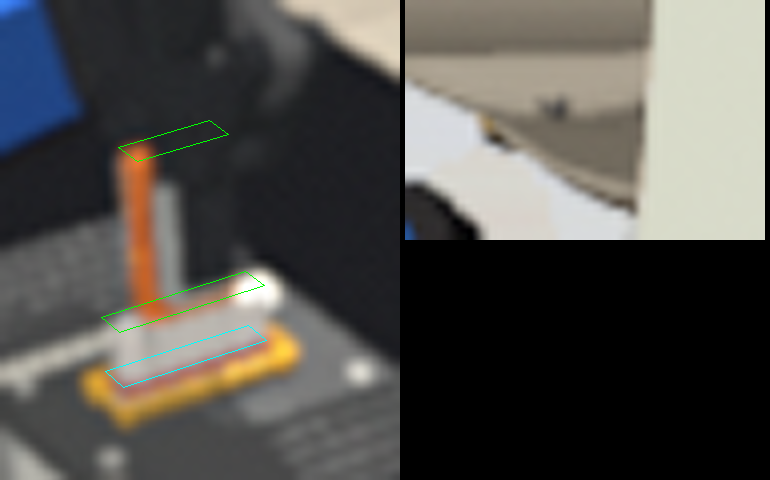

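The cell hangs freely: side forces are near zero and the red line is at the rim (crop ~(195,375)). It matches the arithmetic, with the grip point 43 mm above the rim. The arm hides the vial from here, but it read level before and has not been loaded beyond 2 N since. I'm handing in.

```bash
python3 -c "
from rig import manip
print(manip.job_done())"
```

```text
the job is handed in; nothing more can be done
None
```

I levelled the bench, then lowered the amber cell through the slot without forcing it; it was hanging upright from the gripper with its red line at the rim when I handed the job in. The bubble was last read level before the insertion; the arm hid the vial at the end, so I couldn't re-check it.

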